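# Clear the indexing table of offcuts and hold its index plunger out

### The job

Put the three sawn-off bar ends lying on the round indexing table into the grey scrap tray. Then pull the indexing table's black plunger knob straight back as far as it goes, so that its pin is clear of the hole in the rim, and finish while still holding it there: it has no catch and springs back when let go, and I want to turn the table myself. Do not turn the table or disturb the measuring tools lying around.

Things in the scene. Friction and masses are not known exactly. Their poses are not given: they have to be found in the camera images.
- index_table: indexing table bolted down: grey round base, steel disc of diameter 200 mm, its top 62 mm above the bench. Origin on its axis at bench level; own -x points outward along the index plunger: dark bracket 46 mm wide, 74 mm high, 110 to 130 mm from the axis, sleeve to 139 mm, then the knob. Gear and bolt on the middle: within 26 mm of the axis, up to 105 mm high. Low lock lever on the +x side.
- index_disc (a joint): rotation of the disc in rad, 0 at the start; the plunger's pin locks it (play about 0.01 rad). Out of the hole it turns stiffly (0.25 N m)
- plunger (a joint): how far the plunger is pulled back, m: 0 = pin seated 10 mm deep in the rim hole, 0.014 = fully back at its stop, the pin tip then 4 mm clear of the rim. A spring pushes it home: 6 N when seated, rising evenly to 13 N fully back; no catch
- pull_knob: the plunger's black fluted knob, moves with it. Origin on its level axis at mid grip, 53 mm above the bench, 159 mm from the disc's axis when seated. Own -x points outward, the way it is pulled. Grip: diameter 34 mm, from 11.5 mm inward to 14 mm outward of the origin; thinner neck (24 mm) inward of that. Only the bench lies under it; free for 60 mm at its sides
- seat_mouth (a point): mouth of the rim hole the pin sits in, centre, on the disc's rim, 53 mm above the bench
- square_stub: dark steel square-bar end 34 x 20 x 20 mm (own x, y, z), about 105 g, lying on the disc; origin at its middle (72 mm above the bench at the start)
- flat_stub: aluminium flat-bar end 38 x 24 x 16 mm (own x, y, z), about 40 g, lying flat on the disc; origin at its middle (70 mm above the bench)
- hex_stub: steel hexagon-bar end standing on its sawn face on the disc, 26 mm tall, 22 mm across flats (own x axis is square to a pair of flats), about 85 g; origin at its middle (75 mm above the bench)
- scrap_tray: grey sheet-steel scrap tray fixed to the bench, open on top, inside 194 x 144 mm (own x, y), rim 62 mm above the bench, floor 3 mm; a few old bar ends lie in its corners, up to 21 mm high. Origin at the centre of its underside
- ring_gauge: steel ring gauge, diameter 44, 16 mm high, bystander; origin under its centre
- hex_key: dark L-shaped hex key, 80 x 26 mm, 6 mm thick, lying on the bench, bystander; origin under its long leg
- caliper: digital caliper, 230 mm long, up to 12 mm high, bystander; origin under its body
- v_block: small steel V-block 50 x 40 x 34 mm, bystander; origin under its centre
- toolmakers_vise: small steel toolmaker's vise 130 x 36 x 34 mm, bystander; origin under its middle
Things that resemble listed ones, but are neither listed nor needed, are in the scene too. Leave any brown or orange look-alike of the hex_stub alone. What is shaped like the square_stub but brown is not meant.

How it is judged:
On the way, in this order (a step that is already met when the one before it is completed fails the run):
1. all three bar ends lie in the scrap tray, let go, the plunger still home (x of square_stub in the frame of scrap_tray between -0.098 and 0.098 m and y of square_stub in the frame of scrap_tray between -0.073 and 0.073 m and height (world z) of square_stub between 0.005 and 0.055 m and contact force between the fingers and square_stub below 0.3 N and linear speed of each of square_stub, flat_stub, hex_stub below 0.03 m/s and x of flat_stub in the frame of scrap_tray between -0.098 and 0.098 m and y of flat_stub in the frame of scrap_tray between -0.073 and 0.073 m and height (world z) of flat_stub between 0.005 and 0.055 m and contact force between the fingers and flat_stub below 0.3 N and x of hex_stub in the frame of scrap_tray between -0.098 and 0.098 m and y of hex_stub in the frame of scrap_tray between -0.073 and 0.073 m and height (world z) of hex_stub between 0.005 and 0.055 m and contact force between the fingers and hex_stub below 0.3 N and value of joint plunger below 0.004 m), for 0.2 s.
2. the plunger is pulled fully back by the fingers (value of joint plunger above 0.012 m and contact force between the fingers and pull_knob above 4 N), for 0.3 s.
At the end, for the whole second after the job is handed in: All three bar ends rest in the scrap tray, their middles inside its walls and below 55 mm, let go by the fingers; the fingers hold the plunger's knob (more than 4 N) and keep the plunger pulled at least 12 mm of its 14 mm, so the pin is clear of the rim; the disc has turned less than 0.04 rad (all of step 2 and x of square_stub in the frame of scrap_tray between -0.098 and 0.098 m and y of square_stub in the frame of scrap_tray between -0.073 and 0.073 m and height (world z) of square_stub between 0.005 and 0.055 m and contact force between the fingers and square_stub below 0.3 N and linear speed of each of square_stub, flat_stub, hex_stub below 0.03 m/s and x of flat_stub in the frame of scrap_tray between -0.098 and 0.098 m and y of flat_stub in the frame of scrap_tray between -0.073 and 0.073 m and height (world z) of flat_stub between 0.005 and 0.055 m and contact force between the fingers and flat_stub below 0.3 N and x of hex_stub in the frame of scrap_tray between -0.098 and 0.098 m and y of hex_stub in the frame of scrap_tray between -0.073 and 0.073 m and height (world z) of hex_stub between 0.005 and 0.055 m and contact force between the fingers and hex_stub below 0.3 N and value of joint index_disc between -0.04 and 0.04 rad); the arm keeps its last pose, push and grip.
It fails at once if the disc is turned by more than 0.06 rad (value of joint index_disc above 0.06 rad or value of joint index_disc below -0.06 rad).
It fails at once if a measuring tool or key lying around is moved by more than 30 mm (distance of any of ring_gauge, hex_key, caliper, v_block, toolmakers_vise from where it was at the start of the episode above 0.03 m).
It also fails if it takes over 72 s, if anything falls off the work surface, if the arm or the gripper's body presses on something with over 40 N, if the wrist force passes 120 N, or if a joint passes its speed limit or range.

### The arm

A 6-joint arm with a two-finger parallel gripper is mounted at the origin on the work surface. World frame = base frame: x ahead of the robot, y to its left, z up, the work surface at z = 0. Lengths are in m, angles in rad, forces in N, time in s.
With the tool pointing down it reaches from about 0.35 to 0.8 m from the base axis. Payload 7.3 kg.
Tool frame: the origin (TCP) lies midway between the tips of the shut fingers; the grasp point (between the pads) lies 19 mm behind it; z points along the fingers, y is the line along which they close (so a half turn about z gives the same grasp; the last joint's range is limited). The gripper opens to 85 mm and grips with 20 to 120 N. Pads are 22 mm wide; open, the fingers measure 114 mm over their backs; the gripper's body (76 mm by 85 mm) begins 54 mm behind the grasp point. The pads swing forward as they close: fully open they stand 13 mm farther back than shut.
Start: joints at [1.017, 0.342, 1.524, -0, 1.275, -0.146], TCP at [0.208, 0.482, 0.192] pointing down, gripper open.
Joint ranges: [-2.53, 2.53], [-0.77, 2.02], [0.04, 2.7], [-1, 4.14], [0.28, 2.66], [-3.11, 3.11]. Speed limits (rad/s): [2.57, 2.57, 3.14, 3.14, 3.14, 3.14].

### API

Orientations are given as a unit quaternion [x, y, z, w].
In Python, from station import r, eoat, eyes, telemetry gives the robot as it stands. Calls block until the motion is done:
- r.goto(position, orientation): joint-space move of the TCP to a pose.
- r.movel(position, attitude=None, velocity=0.15, until_force=None): straight line of the TCP; attitude=None keeps the orientation; velocity is the mean speed in m/s. With until_force (N) it stops when the force on the tool has changed by that much, and returns True; else False.
- r.set_joints(angles): joint-space move.
- eoat.open_gripper() and eoat.clamp(strength=None): open the fingers fully, or close them until they stop; strength is the grip in N (None keeps the last).
- r.sleep(seconds).
- r.ik(position, orientation): joint angles nearest the present ones, or None.
- eyes.capture(name): name is "scene" or "top"; returns a dict with "color" (400x640x3 uint8, red, green, blue), "depth" (400x640 float32, m along the optical axis (not along the pixel's ray), 0 where there is no reading), "vertical_fov" (degrees; the focal length in pixels is half the picture's height over the tangent of half this angle, whatever the lens; pixels are square), "cx", "cy" (the principal point, pixels), "R" (3x3) and "t" (3): a world point X has camera coordinates R X + t. Camera axes: x right, y down, z forward; pixel columns grow to the right and rows downward; lengths in m; the calibration is good to about 2 mm. A picture is of the moment at which its call begins.
A pose or a line that the arm cannot do raises r.Unreachable and nothing moves.
- r.job_done(): hands the job in; it is judged then, once.
Readings, each from a call of its own:
- telemetry.get_t(): time.
- telemetry.get_qpos(): joint angles.
- telemetry.get_joint_velocities(): joint speeds.
- telemetry.get_effort(): joint torques, N m.
- telemetry.get_ee_pos(): TCP position.
- telemetry.get_orientation(): TCP orientation.
- telemetry.get_wrist_force(): force on the tool from outside, world axes, zero at the start.
- telemetry.get_wrist_torque(): the same for the moment, N m.
- telemetry.get_grip_width(): finger opening in m.
- telemetry.get_grasp_force(): force on a finger pad.
Only numpy, scipy, OpenCV 4.12 (cv2) and the standard library are available. Lean on these libraries where they do the work, as an engineer would, in place of code of your own. Each camera call takes 0.05 s, during which the arm holds its last target. There are 200 camera calls.

## Working session

There is one attempt and no reset: what is moved stays moved. The work goes in short steps, each a Python script; the robot and the scene stay as the last script left them, time stands still between calls to the robot, and variables do not carry over. Pictures are saved under pics/ and viewed, at most 10 in all, crops included, and the job is handed in when it is done.

```bash
mkdir -p pics; ls
cat > h.py <<'E'
import numpy as np, cv2, pickle
from station import r, eoat, eyes, telemetry
def cap(n,tag):
    c=eyes.capture(n); pickle.dump(c,open(f'{tag}.pkl','wb')); cv2.imwrite(f'pics/{tag}.png',c['color'][:,:,::-1]); return c
def load(tag): return pickle.load(open(f'{tag}.pkl','rb'))
def f(c): return 200/np.tan(np.radians(c['vertical_fov'])/2)
def px(c,u,v,z=None):
    """world point at pixel: by depth, or on plane of height z"""
    d=np.array([(u-c['cx'])/f(c),(v-c['cy'])/f(c),1]); R=np.array(c['R']);t=np.array(c['t'])
    o=-R.T@t; w=R.T@d
    s=c['depth'][int(round(v)),int(round(u))] if z is None else (z-o[2])/w[2]
    return o+s*w
def cloud(c):
    v,u=np.mgrid[:400,:640]; D=c['depth']
    P=np.stack([(u-c['cx'])/f(c)*D,(v-c['cy'])/f(c)*D,D],-1)
    return (P-np.array(c['t']))@np.array(c['R'])
def crop(c,u0,v0,u1,v1,name,k):
    cv2.imwrite(f'pics/{name}.png',cv2.resize(c['color'][v0:v1,u0:u1,::-1],None,fx=k,fy=k,interpolation=cv2.INTER_CUBIC))
E
python3 - <<'E'
from h import *
a=cap('top','top0');b=cap('scene','scene0')
for c in(a,b): print(c['vertical_fov'],c['cx'],c['cy'],-np.array(c['R']).T@c['t'],np.array(c['R'])[2])
E
```

```text
pics
55.1973552858909 321.41182790793874 193.961064734285 [0.44266351 0.0267387  1.21419733] [ 0.1020324   0.01817066 -0.99461511]
48.99880056838096 315.09122604236916 201.43104116591763 [ 1.0351695  -0.3689314   1.00360277] [-0.39590789  0.3766734  -0.8374808 ]
```

View pics/top0.png

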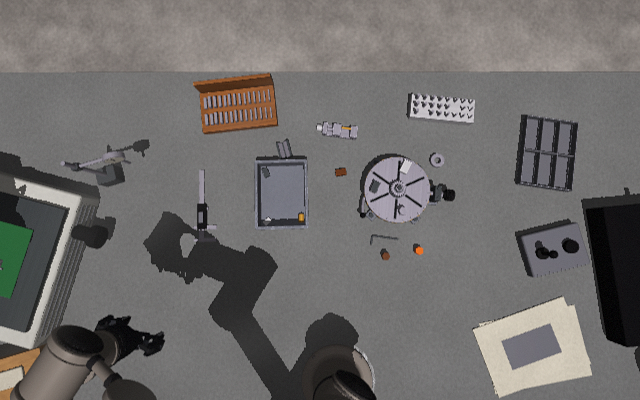

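View pics/scene0.png

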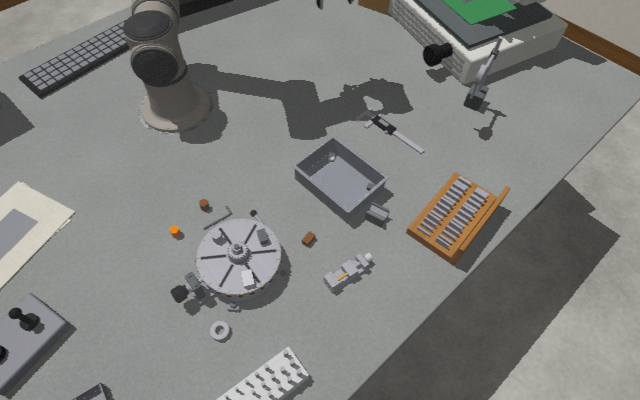

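Top view: disc at about (397,188) with a dark block at (375,186), a bright flat at (405,167) and a hexagon at (401,210). The tray is at (281,192) and the knob at (449,195). Brown and orange look-alikes lie on the bench at (340,172), (385,254) and (419,250). The three pieces on the disc fit the description, so I'll confirm them in an enlarged crop.

Run:
```python
from h import *
a=load('top0');b=load('scene0')
crop(a,350,140,460,230,'ct',7); crop(b,165,205,295,315,'cs',5)
P=cloud(a)
# height map of disc area and components above disc
m=(P[...,2]>.066)&(P[...,2]<.12)&(a['depth']>0); m[:140]=0;m[235:]=0;m[:,:350]=0;m[:,460:]=0
n,l,s,_=cv2.connectedComponentsWithStats(m.astype(np.uint8))
for i in range(1,n):
    if s[i,4]>8:
        q=P[l==i]; print(s[i],q.mean(0).round(4),np.median(q[:,2]).round(4))
# disc
m=(abs(P[...,2]-.062)<.003);m[:140]=0;m[235:]=0;m[:,:350]=0;m[:,460:]=0
q=P[m][:,:2].astype(np.float32); print('disc',cv2.minEnclosingCircle(q),np.median(P[m][:,2]))
# tray rim
m=(abs(P[...,2]-.062)<.006);m[:140]=0;m[240:]=0;m[:,:245]=0;m[:,320:]=0
print('tray',cv2.minAreaRect(P[m][:,:2].astype(np.float32)))
for u,v in[(449,195),(375,186),(405,167),(401,210),(397,188),(281,192),(265,170),(300,216),(437,159)]:print(u,v,px(a,u,v).round(4))
```

```text
[399 158  13  16 112] [ 0.645  -0.2028  0.0771] 0.0778
[370 180  11  13  85] [ 0.5832 -0.1105  0.0808] 0.0814
[388 180  19  17 223] [ 0.5767 -0.1776  0.0856] 0.0858
[434 185   9  16 114] [ 0.5667 -0.2988  0.0737] 0.0739
[445 190  10   9  55] [ 0.5629 -0.3372  0.0693] 0.0695
[398 206  10   9  59] [ 0.5117 -0.1912  0.0861] 0.0877
disc ((0.5712131857872009, -0.215846449136734), 0.13591915369033813) 0.062024321528820474
tray ((0.5628076195716858, 0.16979876160621643), (0.21157768368721008, 0.16087636351585388), 1.2928836345672607)
449 195 [ 0.5586 -0.333   0.0723]
375 186 [ 0.5833 -0.1117  0.0829]
405 167 [ 0.6415 -0.2022  0.0789]
401 210 [ 0.5121 -0.187   0.0867]
397 188 [ 0.5755 -0.1737  0.1004]
281 192 [0.5723 0.1776 0.0051]
265 170 [0.6413 0.2285 0.0157]
300 216 [0.4955 0.1146 0.0245]
437 159 [ 0.682  -0.3212 -0.0017]
```

View pics/ct.png

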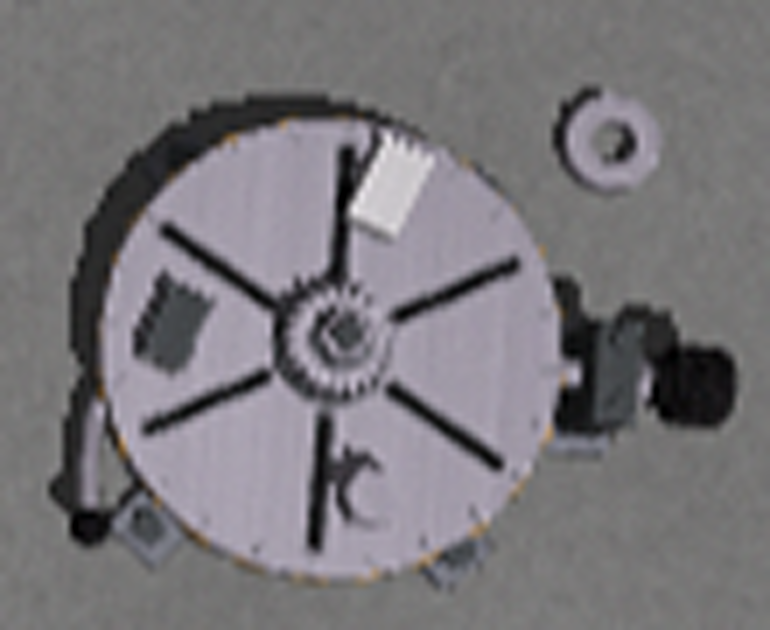

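View pics/cs.png

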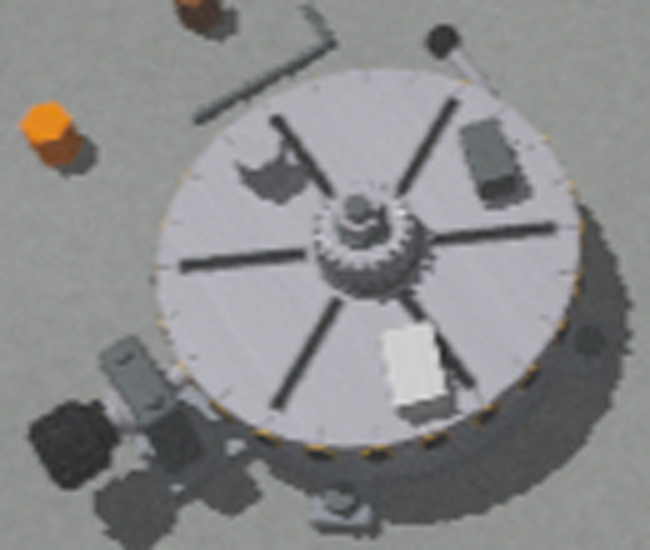

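The crops confirm the three: dark square at crop (172,322), bright flat at (392,187), and grey hexagon with no brown or orange at (350,490). Gripping along the disc's tangent keeps the open fingers clear of the gear. Next I'll refine the poses with both cameras.

Run:
```python
from h import *
from scipy.optimize import least_squares
a=load('top0');b=load('scene0')
ctp=lambda u,v,z:px(a,350+u/7-.43,140+v/7-.43,z)
csp=lambda u,v,z:px(b,165+u/5-.4,205+v/5-.4,z)
for n,fn,l,rr,t,bo in[('top',ctp,(100,348),(562,348),(331,115),(331,582)),('scene',csp,(156,265),(582,255),(385,68),(365,447))]:
    q=np.array([fn(*p,.062)[:2] for p in(l,rr,t,bo)])
    s=least_squares(lambda x:np.hypot(*(q-x[:2]).T)-.1,[.575,-.175]); print(n,'disc',s.x.round(4),s.fun.round(4))
for nm,A,B,z in[('sq',(172,322),(493,148),.082),('flat',(392,187),(416,362),.078)]:
    print(nm,ctp(*A,z).round(4),csp(*B,z).round(4))
print('knob mid',ctp(698,386,.06).round(4),csp(78,440,.06).round(4))
print('knob edges top', [ctp(*p,.053).round(4)[:2] for p in((698,343),(698,428),(655,386),(738,386))])
c0=np.array([.5755,-.176])
for c,nm in((a,'top'),(b,'scene')):
    P=cloud(c); rad=np.hypot(P[...,0]-c0[0],P[...,1]-c0[1])
    m=((P[...,2]>.069)&(P[...,2]<.095)&(rad>.035)&(rad<.1)).astype(np.uint8)
    n,l,s,_=cv2.connectedComponentsWithStats(m)
    for i in range(1,n):
        if s[i,4]>15:
            q=P[l==i]; zt=np.percentile(q[:,2],80); k=q[q[:,2]>zt-.005]; print(nm,s[i],zt.round(4),k.mean(0).round(4),cv2.minAreaRect((k[:,:2]*1000).astype(np.float32)))
for n,p in(('tray',[(255,157),(306,157),(306,228),(256,229)]),):
    q=np.array([px(a,*x,.062)[:2] for x in p]); print(q.round(4),q.mean(0))
q=np.array([px(b,*x,.062)[:2] for x in[(333,140),(387,183),(351,213),(295,174)]]);print(q.round(4),q.mean(0))
im=cv2.resize(a['color'][195:225,385:420],None,fx=10,fy=10,interpolation=cv2.INTER_CUBIC)
im2=cv2.resize(b['color'][228:250,208:232],None,fx=12,fy=12,interpolation=cv2.INTER_CUBIC)
h=np.zeros((300,700,3),np.uint8);h[:300,:350]=im;h[:264,360:648]=im2
h=np.clip((h.astype(float)-60)*1.6,0,255).astype(np.uint8)
cv2.imwrite('pics/hex.png',h[:,:,::-1])
```

```text
top disc [ 0.5769 -0.1799] [-0.0006 -0.0006  0.0015  0.0015]
scene disc [ 0.5787 -0.1808] [ 0.0004  0.0004 -0.0007 -0.0007]
sq [ 0.5847 -0.1093  0.082 ] [ 0.5854 -0.1095  0.082 ]
flat [ 0.6438 -0.2042  0.078 ] [ 0.646  -0.2033  0.078 ]
knob mid [ 0.5607 -0.3377  0.06  ] [ 0.5663 -0.3358  0.06  ]
knob edges top [array([ 0.5801, -0.3405]), array([ 0.5431, -0.3395]), array([ 0.5613, -0.3214]), array([ 0.5615, -0.3572])]
top [399 158  13  16 105] 0.0798 [ 0.645  -0.2028  0.0784] ((644.8403930664062, -203.1910400390625), (22.97926902770996, 37.973960876464844), 62.75128936767578)
top [370 180  10  13  82] 0.0835 [ 0.5831 -0.1105  0.0822] ((583.3711547851562, -110.74663543701172), (19.90336036682129, 33.40824890136719), 68.45769500732422)
top [398 206  10   9  58] 0.0898 [ 0.5119 -0.1922  0.0885] ((512.019287109375, -192.92196655273438), (17.71359634399414, 23.828227996826172), 1.6289005279541016)
scene [257 228  12  17 125] 0.0826 [ 0.5851 -0.1122  0.0814] ((584.0610961914062, -111.58787536621094), (19.587602615356445, 35.139984130859375), 67.34004211425781)
scene [212 230  11  13 109] 0.0887 [ 0.5137 -0.1933  0.0877] ((513.4349975585938, -193.06869506835938), (21.370159149169922, 23.677749633789062), 55.074623107910156)
scene [241 269  14  19 184] 0.079 [ 0.6465 -0.2044  0.0775] ((646.28564453125, -204.35719299316406), (23.814699172973633, 40.188987731933594), 63.33864212036133)
[[0.6738 0.2523]
 [0.6743 0.0957]
 [0.4579 0.0934]
 [0.4539 0.2439]] [0.56500293 0.17133344]
[[0.4713 0.2319]
 [0.6744 0.2348]
 [0.6764 0.0983]
 [0.4897 0.0738]] [0.57794498 0.15970822]
```

View pics/hex.png

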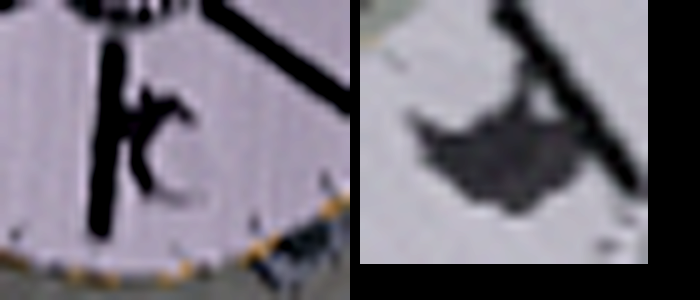

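```bash
cat >> h.py <<'E'
from scipy.spatial.transform import Rotation as Ro
def quat(deg):
    """tool down, closing along heading deg; of the two half turns the nearer in joint 6"""
    p=np.radians(deg); y=np.array([np.cos(p),np.sin(p),0]); z=np.array([0,0,-1.])
    return Ro.from_matrix(np.stack([np.cross(y,z),y,z],1)).as_quat()
def hover(x,y,z,deg):
    q0=np.array(telemetry.get_qpos()); best=None
    for d in(deg,deg+180):
        j=r.ik([x,y,z],quat(d))
        if j is not None:
            e=abs(np.array(j)-q0).max()
            if best is None or e<best[0]: best=(e,d)
    r.goto([x,y,z],quat(best[1]))
def pick(x,y,z,deg,strength=50):
    eoat.open_gripper(); hover(x,y,.2,deg)
    hit=r.movel([x,y,z],velocity=.12,until_force=12)
    eoat.clamp(strength); w1=telemetry.get_grip_width()
    r.movel([x,y,.2],velocity=.15)
    print('pick',hit,w1,telemetry.get_grip_width(),telemetry.get_grasp_force(),telemetry.get_t()); return telemetry.get_grip_width()
TR=np.array([.565,.170]); TA=1.3
def drop(off):
    a=np.radians(TA); x,y=TR+off*np.array([-np.sin(a),np.cos(a)])
    hover(x,y,.2,TA); r.movel([x,y,.036],velocity=.15); eoat.open_gripper(); r.sleep(.2); r.movel([x,y,.2],velocity=.2)
    print('drop',telemetry.get_ee_pos(),telemetry.get_t())
E
python3 - <<'E'
from h import *
b=load('scene0')
v=px(b,220.4,245.2,.062)[:2]-np.array([.5127,-.193]); print('hex vertex',v,np.degrees(np.arctan2(v[1],v[0])))
print(telemetry.get_t())
w=pick(.584,-.1105,.066,158)
if .028<w<.040: drop(.028)
E
```

```text
hex vertex [ 0.01760932 -0.00575906] -18.110141106842345
0.1
pick False -0.00012564868781763278 6.576544761081527e-05 0.0 5.8833
```

Run:
```python
from h import *
print(telemetry.get_ee_pos(),telemetry.get_orientation())
hover(.55,-.02,.25,158)
b=cap('scene','s1');a=cap('top','t1')
x=cv2.resize(b['color'][205:315,165:295],None,fx=4,fy=4,interpolation=cv2.INTER_CUBIC)
cv2.imwrite('pics/s1c.png',x[:,:,::-1])
for c,nm in((a,'top'),(b,'scene')):
    P=cloud(c); rad=np.hypot(P[...,0]-.578,P[...,1]+.1803)
    m=((P[...,2]>.069)&(P[...,2]<.095)&(rad>.035)&(rad<.1)).astype(np.uint8)
    n,l,s,_=cv2.connectedComponentsWithStats(m)
    for i in range(1,n):
        if s[i,4]>15:
            q=P[l==i]; zt=np.percentile(q[:,2],80); k=q[q[:,2]>zt-.005]; print(nm,s[i],zt.round(4),k.mean(0).round(4),cv2.minAreaRect((k[:,:2]*1000).astype(np.float32)))
```

```text
[ 0.5834148  -0.1103208   0.19894563] [ 8.29042611e-01  5.59184573e-01 -6.06283562e-04 -7.70906180e-04]
top [403 159   9  15  81] 0.0795 [ 0.6465 -0.206   0.0785] ((645.4201049804688, -203.64239501953125), (22.828540802001953, 36.97412872314453), 62.832984924316406)
top [398 206  10   9  60] 0.0898 [ 0.5123 -0.1922  0.0883] ((512.2506713867188, -192.4701690673828), (20.992759704589844, 21.162097930908203), 39.53251647949219)
scene [257 228  12  17 129] 0.0825 [ 0.5853 -0.1121  0.0814] ((584.5343627929688, -111.83000183105469), (19.556325912475586, 37.09097671508789), 67.07312774658203)
scene [212 230  11  13 111] 0.0887 [ 0.5138 -0.1933  0.0874] ((512.5286254882812, -193.05455017089844), (23.970869064331055, 22.024829864501953), 12.931571960449219)
scene [241 269  14  19 184] 0.0789 [ 0.6466 -0.2045  0.0777] ((646.0891723632812, -204.2265167236328), (23.764787673950195, 40.93507766723633), 63.26542663574219)
```

View pics/s1c.png

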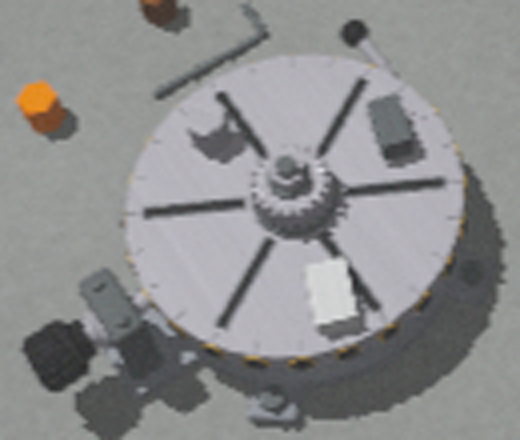

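The square stub hasn't moved, so the fingers closed on nothing. I'll go down again and check the actual height and opening before closing.

Run:
```python
from h import *
eoat.open_gripper(); print(telemetry.get_grip_width())
hover(.584,-.111,.15,158); print(telemetry.get_ee_pos(), telemetry.get_wrist_force())
h=r.movel([.584,-.111,.066],velocity=.1); r.sleep(.2)
print(h,telemetry.get_ee_pos(),telemetry.get_wrist_force(),telemetry.get_grip_width())
b=cap('scene','s2'); crop(b,165,165,345,315,'s2c',4)
```

```text
0.08517187847929002
[ 0.58424744 -0.11060102  0.1507632 ] [-0.58157168 -0.09877415  0.55757038]
False [ 0.58435965 -0.11111169  0.06664801] [-0.28789452 -0.13265831 -0.16465475] 0.08558661366878853
```

View pics/s2c.png

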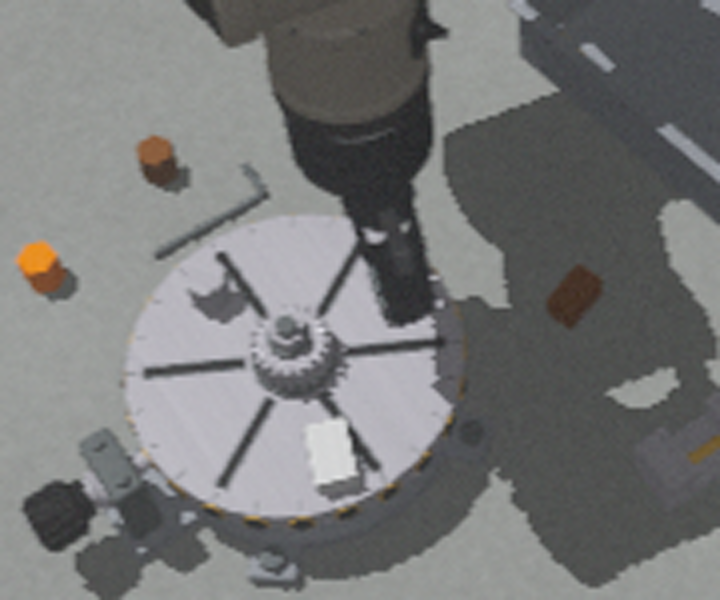

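Run:
```python
from h import *
eoat.clamp(40); print(telemetry.get_grip_width(),telemetry.get_grasp_force(),telemetry.get_ee_pos(),telemetry.get_wrist_force())
if telemetry.get_grip_width()>.02:
    r.movel([.584,-.111,.12],velocity=.06); print(telemetry.get_grip_width(),telemetry.get_grasp_force(),telemetry.get_wrist_force())
    b=cap('scene','s3'); crop(b,165,165,345,315,'s3c',4)
print(telemetry.get_t())
```

```text
1.1877156216918741e-05 0.0 [ 0.58399137 -0.11099974  0.06596618] [-0.06091529 -0.63422538  0.18124873]
9.9083
```

Run:
```python
from h import *
b=cap('scene','s3'); crop(b,215,185,315,265,'s3c',7)
P=cloud(b)
print([P[v,u].round(3) for u,v in((266,243),(266,238),(263,232),(260,225))])
```

```text
[array([ 0.6  , -0.115,  0.065]), array([ 0.598, -0.111,  0.083]), array([ 0.637, -0.139,  0.197]), array([ 0.6  , -0.122,  0.159])]
```

View pics/s3c.png

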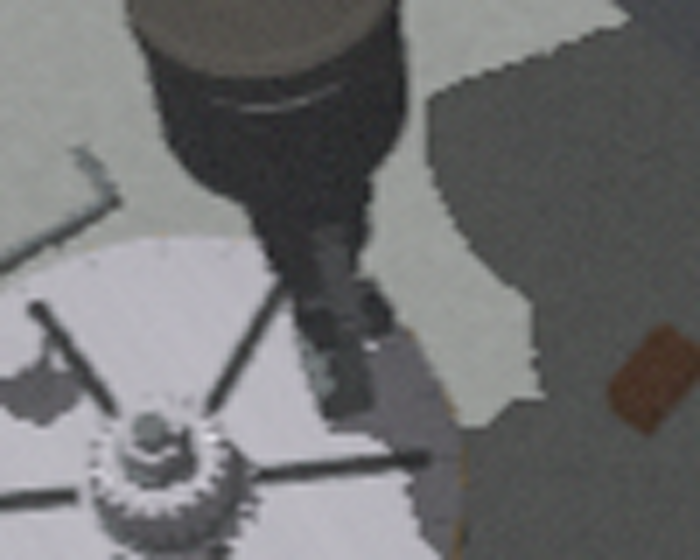

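Run:
```python
from h import *
b=load('s3'); P=cloud(b)
t=np.array([.584,-.111]); ang=np.radians(158); y=np.array([np.cos(ang),np.sin(ang)]);x=np.array([-y[1],y[0]])
for v in range(216,248,2):
    print(v,[tuple((1000*np.r_[(P[v,u,:2]-t)@x,(P[v,u,:2]-t)@y,P[v,u,2]]).round().astype(int)) for u in range(256,274,3)])
print(telemetry.get_grip_width(),telemetry.get_grasp_force())
```

```text
216 [(np.int64(11), np.int64(-34), np.int64(225)), (np.int64(5), np.int64(-38), np.int64(227)), (np.int64(-1), np.int64(-39), np.int64(226)), (np.int64(-7), np.int64(-39), np.int64(222)), (np.int64(-37), np.int64(95), np.int64(-3)), (np.int64(-43), np.int64(88), np.int64(5))]
218 [(np.int64(12), np.int64(-35), np.int64(218)), (np.int64(6), np.int64(-39), np.int64(222)), (np.int64(0), np.int64(-37), np.int64(215)), (np.int64(-6), np.int64(-41), np.int64(218)), (np.int64(-16), np.int64(-18), np.int64(176)), (np.int64(-42), np.int64(85), np.int64(-1))]
220 [(np.int64(12), np.int64(-28), np.int64(200)), (np.int64(7), np.int64(-42), np.int64(219)), (np.int64(1), np.int64(-40), np.int64(212)), (np.int64(-5), np.int64(-42), np.int64(212)), (np.int64(-33), np.int64(83), np.int64(-3)), (np.int64(-40), np.int64(78), np.int64(2))]
222 [(np.int64(11), np.int64(-18), np.int64(175)), (np.int64(8), np.int64(-43), np.int64(212)), (np.int64(2), np.int64(-43), np.int64(209)), (np.int64(-8), np.int64(-16), np.int64(161)), (np.int64(-31), np.int64(75), np.int64(1)), (np.int64(-38), np.int64(72), np.int6
[... 2616 characters left out ...]
4(-1), np.int64(-17), np.int64(71)), (np.int64(-8), np.int64(-17), np.int64(67)), (np.int64(-15), np.int64(-16), np.int64(61))]
244 [(np.int64(21), np.int64(-9), np.int64(62)), (np.int64(14), np.int64(-11), np.int64(60)), (np.int64(7), np.int64(-16), np.int64(65)), (np.int64(0), np.int64(-16), np.int64(61)), (np.int64(-6), np.int64(-20), np.int64(63)), (np.int64(-13), np.int64(-22), np.int64(63))]
246 [(np.int64(22), np.int64(-15), np.int64(63)), (np.int64(15), np.int64(-16), np.int64(59)), (np.int64(9), np.int64(-20), np.int64(64)), (np.int64(2), np.int64(-23), np.int64(63)), (np.int64(-5), np.int64(-22), np.int64(58)), (np.int64(-12), np.int64(-28), np.int64(63))]
0.0002875296555371677 0.0
```

Run:
```python
from h import *
t=np.array([.584,-.111]); ang=np.radians(158); y=np.array([np.cos(ang),np.sin(ang)]);x=np.array([-y[1],y[0]])
for tag in('s2','s3'):
    P=cloud(load(tag)); L=np.stack([(P[...,:2]-t)@x,(P[...,:2]-t)@y,P[...,2]],-1)*1000
    m=(abs(L[...,0])<14)&(abs(L[...,1])<75)&(L[...,2]>84)&(L[...,2]<260)
    q=L[m]; print(tag,len(q))
    for z in range(84,260,8):
        k=q[(q[:,2]>=z)&(q[:,2]<z+8)]
        if len(k): print(z,len(k),k[:,:2].min(0).round(),k[:,:2].max(0).round())
```

```text
s2 488
124 4 [ -5. -58.] [ 11. -49.]
132 4 [ -3. -59.] [  6. -56.]
140 1 [ 12. -49.] [ 12. -49.]
156 2 [-12. -73.] [ 13. -51.]
164 14 [-13. -75.] [ 14. -43.]
172 45 [-10. -75.] [ 14. -29.]
180 31 [-13. -74.] [ 14. -15.]
188 29 [-14. -74.] [ 13. -30.]
196 44 [-14. -73.] [ 14. -18.]
204 32 [-13. -72.] [ 14. -22.]
212 79 [-12. -71.] [ 14. -23.]
220 98 [-12. -69.] [ 14. -35.]
228 18 [ -9. -39.] [ 11. -37.]
236 29 [-14. -40.] [ 14. -35.]
244 31 [-13. -40.] [ 13. -35.]
252 27 [-13. -39.] [ 13. -36.]
s3 362
84 1 [ 5. -7.] [ 5. -7.]
108 2 [11. -8.] [12.  2.]
116 1 [12. -7.] [12. -7.]
124 1 [12. -1.] [12. -1.]
132 1 [10. -7.] [10. -7.]
148 11 [-11. -29.] [14. -9.]
156 20 [-11. -33.] [ 14. -13.]
164 6 [  9. -36.] [ 14. -13.]
172 6 [-14. -19.] [ 13. -11.]
180 2 [ 10. -41.] [ 13. -40.]
188 42 [-13. -63.] [ 14. -18.]
196 71 [-13. -64.] [ 14. -18.]
204 33 [-13. -50.] [ 13. -19.]
212 32 [ -9. -44.] [ 12. -35.]
220 26 [-10. -41.] [ 11. -34.]
228 21 [-14. -40.] [ 13. -35.]
236 31 [-14. -40.] [ 14. -35.]
244 25 [-12. -40.] [ 14. -35.]
252 30 [-13. -40.] [ 13. -35.]
```

The depth data puts the shut tips about 40 mm higher than the reported TCP: the lowest finger point is at about z 0.108 with the TCP reported at 0.066. Before changing any heights I'll check this by gently touching the stub's top, which is at a known 82 mm.

Run:
```python
from h import *
p=telemetry.get_ee_pos()
h=r.movel([.584,-.111,.022],velocity=.02,until_force=4)
print(h,telemetry.get_ee_pos(),telemetry.get_wrist_force(),telemetry.get_t())
r.movel([.584,-.111,.07],velocity=.1)
```

```text
True [ 0.5840987  -0.11101282  0.04283299] [-0.32790819 -0.18158689  4.86858674] 11.1833
```

Contact came at a reported z of 0.043, so the real tips sit 39 mm above the reported TCP. I'll subtract that from my heights.

```bash
sed -i 's/\[x,y,z\],velocity=.12/[x,y,z-.039],velocity=.12/; s/\[x,y,.036\]/[x,y,.036-.039]/' h.py
python3 - <<'E'
from h import *
w=pick(.584,-.111,.066,158)
if .028<w<.040: drop(.028)
E
```

```text
pick False 0.03262444374075723 0.03319618081159711 50.140973925590515 16.4
drop [0.56366933 0.19784653 0.19876076] 21.0167
```

Run:
```python
from h import *
w=pick(.6455,-.204,.0655,63)
if .018<w<.030: drop(0)
w=pick(.513,-.193,.067,72)
if .018<w<.030: drop(-.028)
hover(.55,-.02,.25,90) if w<.018 else None
eoat.open_gripper()
a=cap('top','t5')
o=[cv2.resize(a['color'][v0:v0+90,u0:u0+110],None,fx=3.6,fy=3.6,interpolation=cv2.INTER_CUBIC) for u0,v0 in((230,145),(350,140))]
cv2.imwrite('pics/t5c.png',np.hstack(o)[:,:,::-1])
```

```text
pick False 0.022715958861619943 0.022219694314079216 49.33984994888306 26.25
drop [0.56432928 0.16987047 0.19876642] 31.175
pick False 0.02350261242728175 0.02384592770443315 48.99877639487386 36.2417
drop [0.56492306 0.14192477 0.19876202] 41.0167
```

View pics/t5c.png

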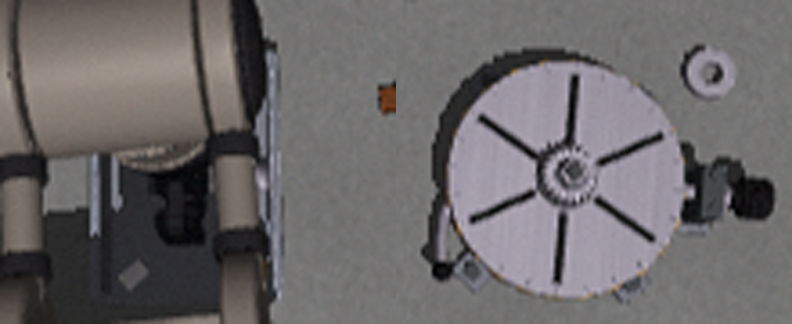

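The disc is empty and its slots haven't moved. Next I'll hover over the knob and check the tray once the arm is out of the way.

Run:
```python
from h import *
d=np.array([np.cos(np.radians(-95.6)),np.sin(np.radians(-95.6))]); k=np.array([.578,-.1803])+.161*d
hover(*k,.12,-5.6)
a=cap('top','t6'); b=cap('scene','s6')
o=[cv2.resize(c['color'][v0:v0+90,u0:u0+110],None,fx=3.6,fy=3.6,interpolation=cv2.INTER_CUBIC) for c,u0,v0 in((a,230,145),(b,288,132))]
cv2.imwrite('pics/t6c.png',np.hstack(o)[:,:,::-1]); print(k,telemetry.get_ee_pos(),telemetry.get_t())
```

```text
[ 0.56228915 -0.34053161] [ 0.56303014 -0.33934134  0.12042123] 43.1667
```

View pics/t6c.png

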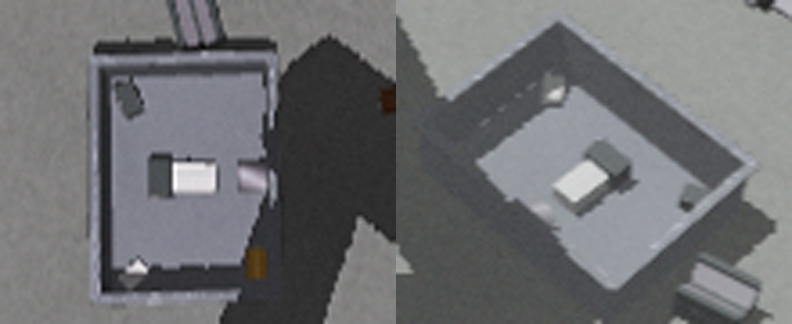

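All three ends are in the tray: the square at crop (160,175), the flat at (195,178), and the hex on its side at (255,177) inside the right wall. Now the knob.

Run:
```python
from h import *
d=np.array([np.cos(np.radians(-95.6)),np.sin(np.radians(-95.6))]); k=np.array([.578,-.1803])+.161*d
h=r.movel([*k,-.008],velocity=.07,until_force=12); print(h,telemetry.get_ee_pos())
if not h:
    eoat.clamp(90); print(telemetry.get_grip_width(),telemetry.get_grasp_force(),telemetry.get_wrist_force())
    f0=np.array(telemetry.get_wrist_force())
    for s in(.004,.008,.012,.0145):
        r.movel([*(k+s*d),-.008],velocity=.03)
        print(s,((np.array(telemetry.get_ee_pos())[:2]-k)@d).round(4),((np.array(telemetry.get_wrist_force())-f0)[:2]@d).round(2),telemetry.get_grip_width())
print(telemetry.get_t())
```

```text
False [ 0.56252013 -0.34069031 -0.00754148]
0.031190771952445972 89.13380233570933 [-2.66763163  0.48827577  4.98286593]
0.004 0.0023 -7.19 0.030994157600400862
0.008 0.0057 -8.74 0.031242181190236848
0.012 0.0091 -10.86 0.03141668575197417
0.0145 0.0112 -11.94 0.03157850124504496
46.7917
```

Run:
```python
from h import *
d=np.array([np.cos(np.radians(-95.6)),np.sin(np.radians(-95.6))]); k=np.array([.578,-.1803])+.161*d
f0=np.array([-2.67,.49,0])
for s in(.0165,.018,.0195,.021):
    r.movel([*(k+s*d),-.008],velocity=.03); r.sleep(.1)
    F=((np.array(telemetry.get_wrist_force())-f0)[:2]@d)
    print(s,((np.array(telemetry.get_ee_pos())[:2]-k)@d).round(4),F.round(2),telemetry.get_grip_width(),telemetry.get_grasp_force())
    if F<-22: break
r.sleep(.5); print(((np.array(telemetry.get_ee_pos())[:2]-k)@d).round(4),telemetry.get_wrist_force(),telemetry.get_t())
a=cap('top','t7'); b=cap('scene','s7')
```

```text
0.0165 0.0129 -11.95 0.03153660311334597 89.49324457906187
0.018 0.0138 -13.38 0.031683323034910664 89.59239492192864
0.0195 0.0137 -19.33 0.0319065343935235 89.70825679600239
0.021 0.0136 -23.33 0.031800859680363204 89.84216186217964
0.0136 [-0.71205694 24.91744076 13.54521973] 48.6917
```

The travel stalled at 13.7 mm while the force jumped from 13 N to 23 N, so the plunger is at its stop and the grip is steady.

```bash
python3 -c "
from h import *
print(r.job_done())"
```

```text
the job is handed in; nothing more can be done
None
```

I put all three bar ends in the scrap tray, then pulled the plunger back to its stop (13.7 mm measured at the gripper) and handed in at about 49 s with the gripper still holding it; no verdict came back.

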